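Set the nut dispenser's cap and tip out two hold-down nuts

TASK

Get the two black hold-down nuts out of the tip-over dispenser: with the canister upright, turn its cap until the one hole that the nuts fit through stands over the clear chamber at the front (centred, within about 10 degrees). Then swing the canister right over, forward, with its crank, so that both nuts drop into the steel tray below, and let go.

Things in the scene. Friction and masses are not known exactly. Their poses are not given: they have to be found in the camera images.
- pivot (a point): Centre of the tipping axle of the nut dispenser, 145 mm above the counter: a canister (white, clear in front, 79 x 72 x 110 mm) hung between two fixed grey uprights, steel tray below. Frame = fixed stand: z up, x = front, the way the top tips (roughly away from the robot), y along the axle towards the crank.
- canister (a joint): Tip angle of the canister, rad: 0 upright (start), grows as its top swings forward (stand +x) and over; stop at 2.65. Balanced and stiff: it stays where left, the crank needs about 3 N. The nuts slide out somewhere between 1.6 and 2.6.
- crank (a point): Middle of the crank's black grip: a sleeve 14 mm thick, 90 mm long, parallel to the axle, that spins freely on its pin. Pinch it from above, fingers closing along stand x. At tip angle q it lies, from the pivot in stand axes, at x = -0.0773 cos q + 0.0207 sin q, y = 0.122, z = 0.0773 sin q + 0.0207 cos q: from the robot's side up over the top to the far side.
- cap_grip (a point): On the cap's axis, 84 mm above the pivot: a black upright bar 12 mm thick (cap x), 38 mm long (cap y), 34 mm high, on a 102 mm disc; 22 mm above the disc, 12 mm below the bar's top. Holes 28 mm off the axis: 38 mm wide at cap +x, 14 mm wide 1.3 rad clockwise of it from above, 9 mm at 2.3 rad. The chamber's 24 mm square outlet lies 28 mm off the axis at stand +x.
- cap (a joint): Angle of the cap on the canister, rad, anticlockwise seen from above: 0 puts the 38 mm hole over the outlet, 1.3 the 14 mm hole, 2.3 the 9 mm hole. Range -0.4 to 2.6, starts at 0.6 to 1.4, turns with 0.05 N m and stays where it is left.
- tray (a point): Centre of the inner floor of the steel catch tray fixed under the canister; inside 174 mm along stand x, 104 mm along y, walls 31 mm high; floor 9 mm above the counter. Axes as the stand.
- nut1: First black steel hexagon nut, 17 mm across flats (20 mm over corners), 8 mm thick, origin at the centre of its underside; starts inside the clear chamber. It is not grasped.
- nut2: Second nut, alike, starting on top of the first.

How it is judged:
On the way, in this order (a step that is already met when the one before it is completed fails the run):
1. with the canister upright, the cap is turned so that the 38 mm hole stands over the outlet (within 0.22 rad) (value of joint cap between -0.22 and 0.22 rad and value of joint canister below 0.3 rad), for 0.2 s.
2. the canister is tipped past 1.8 rad with the 38 mm hole still over the outlet (value of joint cap between -0.3 and 0.3 rad and value of joint canister above 1.8 rad), for 0.1 s.
At the end, for the whole second after the job is handed in: Both nuts lie at rest inside the tray (within its walls and less than 25 mm above its floor). The canister may be left tipped or put back (x of nut1 in the frame of tray between -0.087 and 0.087 m and y of nut1 in the frame of tray between -0.052 and 0.052 m and z of each of nut1, nut2 in the frame of tray below 0.025 m and x of nut2 in the frame of tray between -0.087 and 0.087 m and y of nut2 in the frame of tray between -0.052 and 0.052 m and linear speed of each of nut1, nut2 below 0.03 m/s); the robot touches nothing.
It also fails if it takes over 48 s, if anything falls off the work surface, if the arm or the gripper's body presses on something with over 40 N, if the wrist force passes 120 N, or if a joint passes its speed limit or range.

ROBOT

A 6-joint arm with a two-finger parallel gripper is mounted at the origin on the work surface. World frame = base frame: x ahead of the robot, y to its left, z up, the work surface at z = 0. Lengths are in m, angles in rad, forces in N, time in s.
With the tool pointing down it reaches from about 0.275 to 0.825 m from the base axis. Payload 4.9 kg.
Tool frame: the origin (TCP) lies midway between the tips of the shut fingers; the grasp point (between the pads) lies 19 mm behind it (grip_point_offset is the distance from the TCP to the grasp point, in m); z points along the fingers, x is the direction in which the jaws open and shut, and the axes are right-handed (so a half turn about z gives the same grasp; the last joint's range is limited). The gripper opens to 85 mm and grips with 20 to 120 N. Pads are 22 mm wide; open, the fingers measure 114 mm over their backs; the gripper's body (76 mm by 85 mm) begins 54 mm behind the grasp point. The pads swing forward as they close: fully open they stand 13 mm farther back than shut.
Start: joints at [-1.27, 0.326, -0.193, 1.052, 0, 1.437], TCP at [0.232, -0.499, 0.231] pointing down, gripper open.
Joint ranges: [-2.65, 2.65], [-0.97, 1.79], [-1.3, 1.35], [-1.93, 2.1], [-1.47, 1.37], [-3.14, 3.14]. Speed limits (rad/s): [2.57, 2.57, 3.14, 3.14, 3.14, 3.14].

INTERFACE

Orientations are given as a rotation vector (axis times angle).
In Python, from cell import * gives the robot as it stands. Calls block until the motion is done:
- movep(position, orientation): joint-space move of the TCP to a pose.
- move_l(position, velocity=0.15, rot=None, until_force=None): straight line of the TCP; rot=None keeps the orientation; velocity is the mean speed in m/s. With until_force (N) it stops when the force on the tool has changed by that much, and returns True; else False.
- set_joints(angles): joint-space move.
- let_go() and grab(newtons=None): open the fingers fully, or close them until they stop; newtons is the grip in N (None keeps the last).
- sleep(seconds).
- ik(position, orientation): joint angles nearest the present ones, or None.
- get_state(): the state.
- grab_frame(name): name is "side" or "top" or "wrist"; returns a dict with "img" (400x640x3 uint8, red, green, blue), "fx", "fy", "cx", "cy" (pixels), "cam_to_world" (4x4, takes a point from camera to world coordinates); the wrist camera has in their place "T_tool_cam" (4x4, takes a point from camera to tool coordinates, whose origin is the TCP and whose axes are the tool frame's). Camera axes: x right, y down, z forward; pixel columns grow to the right and rows downward; lengths in m; the calibration is good to about 2 mm. A picture is of the moment at which its call begins: read the wrist's pose just before it. There is no depth.
A pose or a line that the arm cannot do raises MotionError and nothing moves.
- sign_off(): hands the job in, once; it reports no verdict.
Trained networks look in the newest picture that a camera, given by its name, has taken for a name from the list of things; names that differ only in an ending like _2 or _b are one class to them, and where a whole thing is asked for, a point or a joint stands for the part that bears it (a point fixed in the world has none). Each returns a list of dicts, best first, with "score" (0 to 1); they miss things now and then, are a little off and sometimes report something else, mostly with a low value. They report only what shows in the picture. A call takes as long as a camera call.
- spot_in(camera, name): "centre" ([column, row] in pixels, amid what is visible of it).
- silhouettes(camera, name): "mask" (400x640 bool, what is visible of it) and "centre" ([column, row] in pixels, amid what is visible of it).
- tip_of(camera, name): "centre" ([column, row] in pixels: a listed point, or the origin of a listed thing).
The state is a dict: "clock": time; "q": joint angles; "joint_velocities": joint speeds; "tau": joint torques, N m; "position": TCP position; "eef_rot": TCP orientation; "contact_force": force on the tool from outside, world axes, zero at the start; "wrist_torque": the same for the moment, N m; "finger_gap": opening from 0.0 (shut) to 1.0 (fully open).
Only numpy, scipy, OpenCV 4.12 (cv2) and the standard library are available. Lean on these libraries where they do the work, as an engineer would, in place of code of your own. Each camera call takes 0.05 s, during which the arm holds its last target.

## Working session

There is one attempt and no reset: what is moved stays moved. The work goes in short steps, each a Python script; the robot and the scene stay as the last script left them, time stands still between calls to the robot, and variables do not carry over. Pictures are saved under pics/ and viewed, and the job is handed in when it is done.

```bash
ls; mkdir -p pics; python3 - <<'E'
from cell import *
import cv2
s=get_state();print(s)
for c in ["side","top","wrist"]:
    f=grab_frame(c);cv2.imwrite(f"pics/{c}0.png",f["img"][:,:,::-1])
    print(c,f["fx"],f["cx"],f["cy"],f.get("cam_to_world",f.get("T_tool_cam")))
    for n in ["pivot","crank","cap_grip","tray","nut1"]:
        print(n,[(d["centre"],round(d["score"],2)) for d in tip_of(c,n)][:3])
E
```

```text
pics
{'clock': 0.0, 'q': array([-1.27018659e+00,  3.26938646e-01, -1.93559238e-01,  1.05196631e+00,
        1.54464675e-05,  1.43659898e+00]), 'joint_velocities': array([-0.00228809,  0.0008021 , -0.00144786,  0.00123943,  0.00181579,
       -0.00116497]), 'tau': array([ 1.33822672e-03, -4.43399262e+01,  2.62442565e+01,  1.53385947e-02,
       -5.39533482e-05, -1.33340856e-05]), 'position': array([ 0.23153031, -0.49828294,  0.23051401]), 'eef_rot': array([-2.64738573e+00,  1.68941046e+00,  1.98373151e-03]), 'contact_force': array([ 0.16161624,  0.23589087, -0.40012333]), 'wrist_torque': array([ 0.01269672, -0.01986677, -0.02312114]), 'finger_gap': 0.9988811829610903}
side 434.4703738074393 312.41784455583445 200.0486172926757 [[ 0.98402602 -0.11535005  0.13559929  0.43491112]
 [-0.17689089 -0.71936192  0.6717351  -0.4381583 ]
 [ 0.02006029 -0.68499109 -0.72827522  0.65264667]
 [ 0.          0.          0.          1.        ]]
pivot []
crank [([267.2, 206.8], 0.81)]
cap_grip [([318.9, 248.6], 0.9)]
tray [([348.0, 333.5], 0.58)]
nut1 []
top 434.8429252124278 322.9877970122285 211.9491573198628 [[-0.01150556 -0.99032831  0.13826587  0.41733539]
 [-0.99970835  0.00845627 -0.02262108  0.03492211]
 [ 0.02123308 -0.13848582 -0.99013678  0.90014178]
 [ 0.          0.          0.          1.        ]]
pivot []
crank [([328.4, 249.2], 0.83)]
cap_grip [([420.4, 210.7], 0.61)]
tray [([395.4, 200.1], 0.98)]
nut1 []
wrist 310.1605347507023 319.62577595151345 201.7489935698846 [[ 9.99999205e-01  8.30233589e-05  1.25840622e-03  5.85852123e-04]
 [-4.75517518e-04  9.49004573e-01  3.15261947e-01 -8.05753754e-02]
 [-1.16805915e-03 -3.15262294e-01  9.49003857e-01 -1.41272328e-01]
 [ 0.00000000e+00  0.00000000e+00  0.00000000e+00  1.00000000e+00]]
pivot []
crank []
cap_grip []
tray []
nut1 []
```

View pics/side0.png

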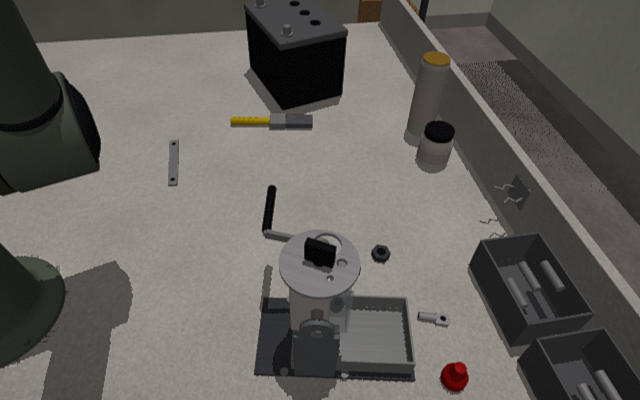

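View pics/top0.png

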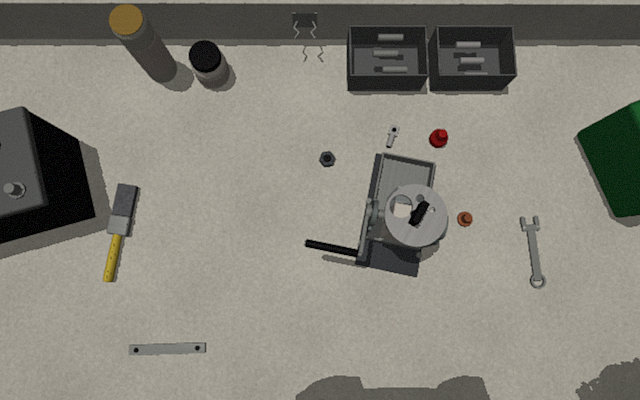

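```bash
cat > h.py <<'E'
import numpy as np
from scipy.optimize import least_squares
def ray(f,p):
    T=f["cam_to_world"];d=T[:3,:3]@np.array([(p[0]-f["cx"])/f["fx"],(p[1]-f["cy"])/f["fy"],1.]);return T[:3,3],d/np.linalg.norm(d)
def proj(f,X,T=None):
    T=f["cam_to_world"] if T is None else T
    c=T[:3,:3].T@(np.asarray(X)-T[:3,3]);return np.array([f["fx"]*c[0]/c[2]+f["cx"],f["fy"]*c[1]/c[2]+f["cy"]])
def atz(f,p,z):
    o,d=ray(f,p);return o+d*(z-o[2])/d[2]
def tri(fs,ps):
    A=np.zeros((3,3));b=np.zeros(3)
    for f,p in zip(fs,ps):
        o,d=ray(f,p);M=np.eye(3)-np.outer(d,d);A+=M;b+=M@o
    return np.linalg.solve(A,b)
E
python3 - <<'E'
from cell import *
from h import *
fs=grab_frame("side");ft=grab_frame("top")
np.set_printoptions(precision=4,suppress=True)
P={"crank":([267.2,206.8],[328.4,249.2],.1657),"cap_grip":([318.9,248.6],[420.4,210.7],.229),"tray":([348,333.5],[395.4,200.1],.009)}
for n,(a,b,z) in P.items(): print(n,tri([fs,ft],[a,b]),atz(fs,a,z),atz(ft,b,z))
E
```

```text
crank [0.4561 0.0097 0.1639] [0.4555 0.008  0.1657] [0.4564 0.0097 0.1657]
cap_grip [ 0.5087 -0.1317  0.2341] [ 0.5073 -0.1282  0.229 ] [ 0.5117 -0.1331  0.229 ]
tray [ 0.5628 -0.1371  0.0062] [ 0.5591 -0.1385  0.009 ] [ 0.5654 -0.1367  0.009 ]
```

```bash
python3 - <<'E'
import cv2
a=cv2.imread("pics/top0.png")[140:290,290:470];cv2.imwrite("pics/topz.png",cv2.resize(a,None,fx=4,fy=4,interpolation=cv2.INTER_CUBIC))
a=cv2.imread("pics/side0.png")[175:385,245:430];cv2.imwrite("pics/sidez.png",cv2.resize(a,None,fx=2.8,fy=2.8,interpolation=cv2.INTER_CUBIC))
E
```

```text
(no output)
```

View pics/topz.png

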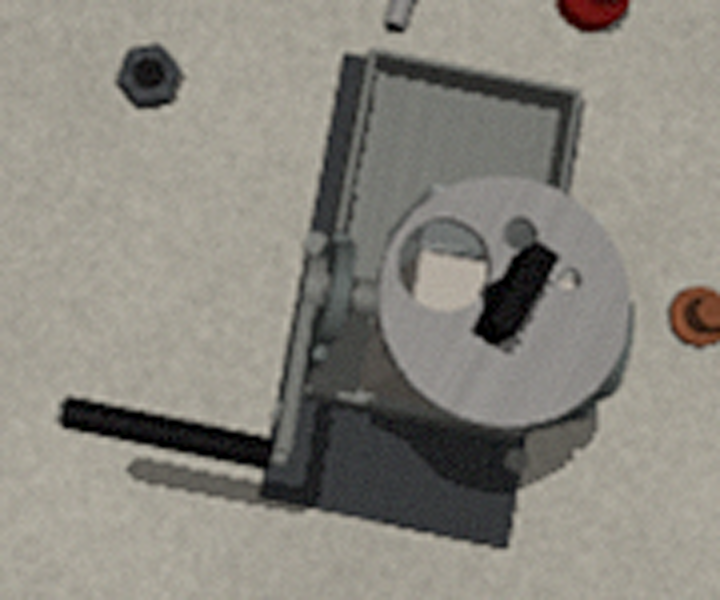

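View pics/sidez.png

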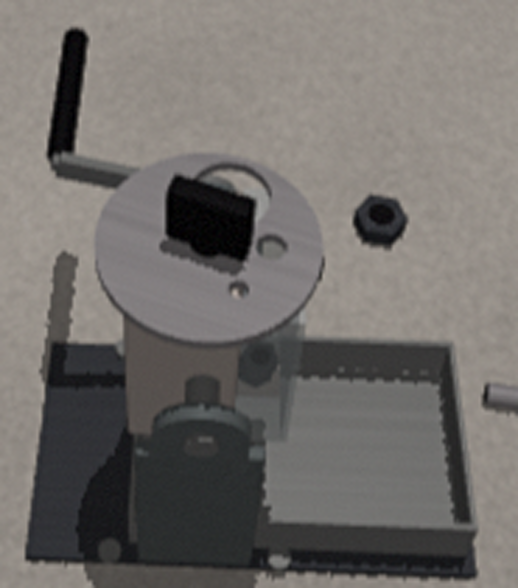

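```bash
python3 - <<'E'
from cell import *
from h import *
ft=grab_frame("top");fs=grab_frame("side")
np.set_printoptions(precision=4,suppress=True)
g=lambda x,y,z:atz(ft,(290+x/4-.4,140+y/4-.4),z)
h=lambda x,y,z:atz(fs,(245+x/2.8-.3,175+y/2.8-.3),z)
c=g(506,303,.207);cs=h(210,248,.207);print("c",c,cs)
for n,p,q in(("38",(445,264),(232,205)),("14",(519,232),(271,247)),("9",(568,279),(238,289))):
    d=g(*p,.207)-c;e=h(*q,.207)-cs;print(n,np.hypot(*d[:2]),np.arctan2(d[1],d[0]),np.hypot(*e[:2]),np.arctan2(e[1],e[0]))
a,b=g(65,412,.1657),g(270,452,.1657);d=a-b;print("crank",a,b,np.linalg.norm(d),np.arctan2(-d[0],d[1]))
a,b=h(75,32,.1657),h(60,155,.1657);d=a-b;print("crank s",a,b,np.linalg.norm(d),np.arctan2(-d[0],d[1]))
a,b=g(372,55,.04),g(580,95,.04);d=a-b;print("tray",a,b,np.linalg.norm(d),np.arctan2(-d[0],d[1]))
a,b=h(455,345,.04),h(473,528,.04);d=a-b;print("tray s",a,b,np.linalg.norm(d),np.arctan2(-d[0],d[1]))
E
```

```text
c [ 0.5073 -0.1313  0.207 ] [ 0.5078 -0.1344  0.207 ]
38 0.02905041746144713 0.9818778539811072 0.02596788742277985 0.9844805265714753
14 0.02975942931927274 -0.22049887950276084 0.027089916977076512 -0.1440673843178744
9 0.027365993168382237 -1.2131321905928965 0.024245396587839054 -1.2391274428227517
crank [0.4679 0.0477 0.1657] [ 0.4502 -0.0386  0.1657] 0.08808191131941845 -0.2026950393351599
crank s [0.4669 0.051  0.1657] [ 0.4492 -0.0369  0.1657] 0.0896679936452705 -0.19940471374230387
tray [ 0.6572 -0.1079  0.04  ] [ 0.6356 -0.2137  0.04  ] 0.10800805354421018 -0.20127070814703144
tray s [ 0.6611 -0.1095  0.04  ] [ 0.6357 -0.2131  0.04  ] 0.10671961957289207 -0.2406948432800799
```

```bash
cat >> h.py <<'E'
from scipy.spatial.transform import Rotation as R
YAW=-0.202; C=np.array([.508,-.1325])
def rv(a): # tool down, tool x at world angle a
    x=np.array([np.cos(a),np.sin(a),0]);z=np.array([0,0,-1.]);return R.from_matrix(np.c_[x,np.cross(z,x),z]).as_rotvec()
E
python3 - <<'E'
from cell import *
from h import *
np.set_printoptions(precision=3,suppress=True)
for k in (0,np.pi):
  for a in (.985,YAW): print(k,a,ik([*C,.215],rv(a+k)),ik([.457,.003,.147],rv(a+k)))
E
```

```text
0 0.985 [-0.396  0.292 -0.284  0.994  0.     0.19 ] [-0.155  0.238 -0.552  0.781  0.     0.431]
0 -0.202 [-0.396  0.292 -0.284  0.994  0.     1.377] [-0.155  0.238 -0.552  0.781  0.     1.618]
3.141592653589793 0.985 [-0.396  0.292 -0.284  0.994  0.    -2.952] [-0.155  0.238 -0.552  0.781  0.    -2.711]
3.141592653589793 -0.202 [-0.396  0.292 -0.284  0.994  0.    -1.765] [-0.155  0.238 -0.552  0.781  0.    -1.524]
```

```bash
python3 - <<'E'
from cell import *
from h import *
import cv2
np.set_printoptions(precision=4,suppress=True)
s=get_state();p=s["position"]
move_l([p[0],p[1],.33],.25)
movep([*C,.32],rv(.985))
s=get_state();f=grab_frame("wrist");cv2.imwrite("pics/w1.png",f["img"][:,:,::-1])
Tt=np.eye(4);Tt[:3,:3]=R.from_rotvec(s["eef_rot"]).as_matrix();Tt[:3,3]=s["position"]
f["cam_to_world"]=Tt@f["T_tool_cam"]
for n in ("cap_grip","crank"):
  for d in tip_of("wrist",n): print(n,d["centre"],d["score"],atz(f,d["centre"],.229 if n=="cap_grip" else .1657))
print(proj(f,[*C,.229]),proj(f,[*C,.241]),s["clock"],s["position"])
E
```

```text
cap_grip [326.0, 202.2] 0.55 [ 0.5075 -0.1279  0.229 ]
[321.5262 205.7084] [321.6018 210.9193] 3.325 [ 0.5078 -0.1332  0.3197]
```

View pics/w1.png

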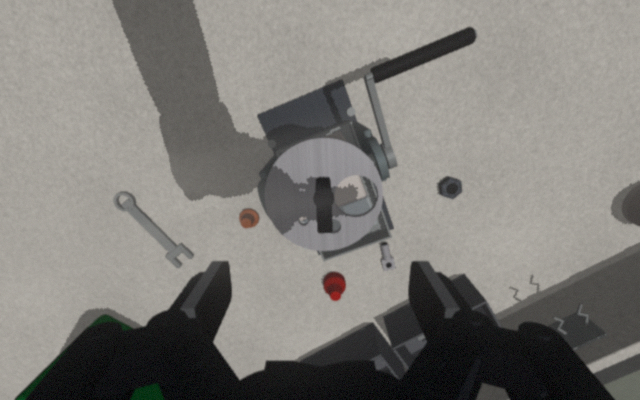

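```bash
sed -i 's/C=np.array.*/C=np.array([.5077,-.1308])/' h.py; python3 - <<'E'
from cell import *
from h import *
import cv2
np.set_printoptions(precision=4,suppress=True)
move_l([*C,.32],.1)
print(move_l([*C,.216],.1,until_force=12))
grab(40);s=get_state();print(s["finger_gap"],s["position"],s["contact_force"],s["wrist_torque"],s["clock"])
for k in range(4):
    q=get_state()["q"].copy(); q[5]+=1.187/4; set_joints(q)
    s=get_state();print(s["contact_force"],s["wrist_torque"],s["position"],s["q"][5],s["clock"])
f=grab_frame("top");cv2.imwrite("pics/t2.png",f["img"][:,:,::-1])
f=grab_frame("side");cv2.imwrite("pics/s2.png",f["img"][:,:,::-1])
E
```

```text
False
0.1344568951541194 [ 0.5085 -0.13    0.2162] [ 2.9877  4.4383 -0.0473] [ 0.764  -0.6017  0.0779] 5.5833
[2.9899 4.1234 1.05  ] [ 0.5058 -0.3756 -0.0957] [ 0.5087 -0.1298  0.2163] 0.48660252596639136 5.9667
[ 1.99    3.4652 -0.0761] [ 0.5773 -0.4351  0.0106] [ 0.5089 -0.1296  0.2163] 0.7790709259863666 6.35
[ 3.871   2.8243 -0.4742] [ 0.5361 -0.6523 -0.0262] [ 0.5092 -0.1295  0.2163] 1.070981086952519 6.7333
[ 2.5911  3.3449 -0.8985] [ 0.4936 -0.5825 -0.0515] [ 0.5094 -0.1295  0.2163] 1.3621858150846957 7.1167
```

```bash
python3 - <<'E'
from cell import *
from h import *
import cv2
np.set_printoptions(precision=4,suppress=True)
let_go(); p=get_state()["position"]
move_l([p[0],p[1],.32],.2)
s=get_state();f=grab_frame("wrist");cv2.imwrite("pics/w3.png",f["img"][:,:,::-1])
Tt=np.eye(4);Tt[:3,:3]=R.from_rotvec(s["eef_rot"]).as_matrix();Tt[:3,3]=s["position"]
f["cam_to_world"]=Tt@f["T_tool_cam"]
for n in ("cap_grip","crank"):
  for d in tip_of("wrist",n): print(n,d["centre"],d["score"],atz(f,d["centre"],.229 if n=="cap_grip" else .1657))
a=f["img"][50:350,170:490,::-1];cv2.imwrite("pics/w3.png",cv2.resize(a,None,fx=2,fy=2,interpolation=cv2.INTER_CUBIC))
s2=R.from_rotvec(s["eef_rot"]).as_matrix();print(np.arctan2(s2[1,0],s2[0,0]),s["clock"],s["position"])
E
```

```text
cap_grip [321.0, 206.9] 0.9 [ 0.51   -0.1304  0.229 ]
crank [232.5, 51.3] 0.73 [0.4578 0.0019 0.1657]
-0.18876014560202828 8.5917 [ 0.5088 -0.1294  0.3191]
```

View pics/w3.png

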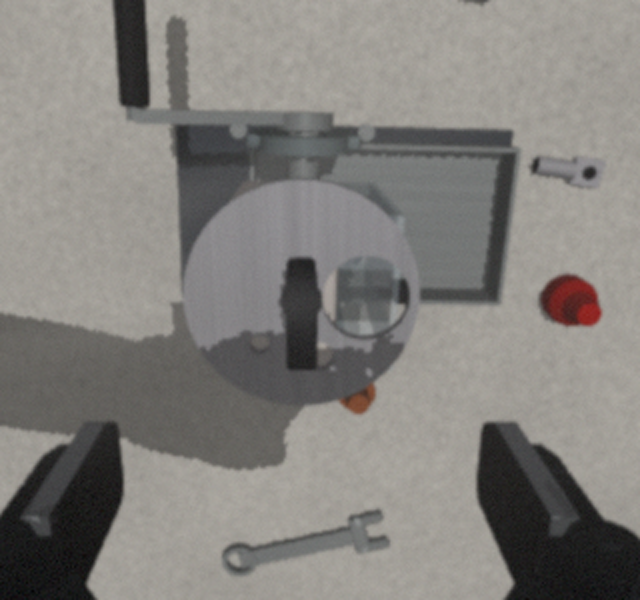

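```bash
cat >> h.py <<'E'
P0=np.array([.5088,-.1315,.145])
def cr(q,y=.125,dz=0):
    v=np.array([-.0773*np.cos(q)+.0207*np.sin(q),y,.0773*np.sin(q)+.0207*np.cos(q)-.019+dz])
    return P0+R.from_euler('z',YAW).apply(v)
E
python3 - <<'E'
from cell import *
from h import *
import cv2
np.set_printoptions(precision=4,suppress=True)
movep(cr(0,dz=.1),rv(YAW))
print(move_l(cr(0),.12,until_force=12))
grab(40);s=get_state();print(s["finger_gap"],s["position"],cr(0),s["contact_force"],s["clock"])
f=grab_frame("wrist");cv2.imwrite("pics/w4.png",f["img"][:,:,::-1])
f=grab_frame("side");cv2.imwrite("pics/s4.png",f["img"][:,:,::-1])
E
```

```text
False
0.15033939548886893 [0.4596 0.0062 0.1472] [0.4582 0.0065 0.1467] [ 4.3405  0.1172 -0.2924] 11.0667
```

View pics/s4.png

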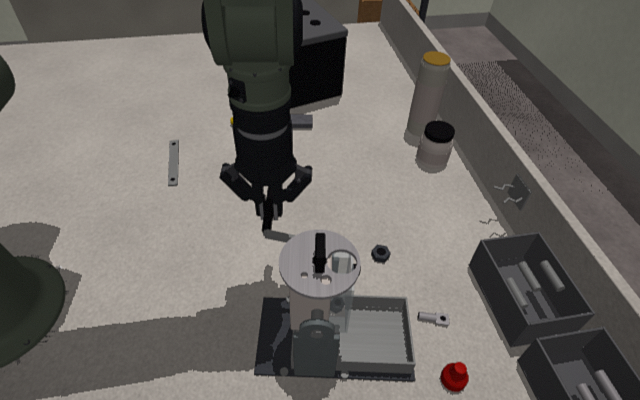

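```bash
sed -i 's/P0=np.array.*/P0=np.array([.5102,-.1315,.145])/' h.py; python3 - <<'E'
from cell import *
from h import *
import cv2
np.set_printoptions(precision=4,suppress=True)
for q in np.arange(.2,1.85,.2):
    move_l(cr(q),.08)
    s=get_state();print(round(q,2),s["contact_force"],s["position"]-cr(q),s["finger_gap"],s["clock"])
    if np.linalg.norm(s["contact_force"])>45: print("STOP");break
f=grab_frame("side");cv2.imwrite("pics/s5.png",f["img"][:,:,::-1])
E
```

```text
0.2 [ 1.5093 -1.678   0.8197] [-0.     -0.0003  0.0001] 0.15231994940821625 11.525
0.4 [ 1.5174 -2.8691  2.3688] [-0.0001 -0.0003  0.0001] 0.14750159367428647 11.875
0.6 [-0.1256 -4.0259  3.3606] [ 0.0001 -0.0004  0.0003] 0.1462594284427133 12.225
0.8 [-1.2917 -4.2517  3.885 ] [-0.0001 -0.0004  0.0002] 0.14695856696248985 12.575
1.0 [-2.1802 -4.5689  4.6945] [ 0.0001 -0.0006  0.0003] 0.1486253068014579 12.925
1.2 [ 0.6579 -5.6481  2.0764] [ 0.0005 -0.0009  0.0003] 0.147508768669702 13.275
1.4 [ 1.168  -6.4313  1.4623] [ 0.0008 -0.0011  0.0002] 0.14757335544561426 13.625
1.6 [ 1.9857 -7.1734 -0.1434] [ 0.001  -0.0013  0.    ] 0.14621432694053202 13.975
1.8 [ 2.0953 -7.5744 -0.336 ] [ 0.0009 -0.0014 -0.0002] 0.15155840459622186 14.325
```

View pics/s5.png

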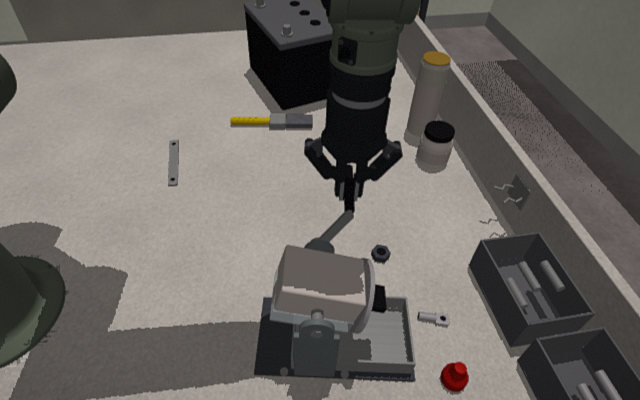

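Canister tipped to about 1.8 rad, cap bar at (378,298). Continuing to the stop.

```bash
python3 - <<'E'
from cell import *
from h import *
import cv2
np.set_printoptions(precision=4,suppress=True)
for q in (2.0,2.2,2.4,2.5,2.6,2.64):
    r=move_l(cr(q),.08,until_force=25)
    s=get_state();print(q,r,s["contact_force"],s["position"]-cr(q),s["clock"])
    if r: break
sleep(1)
for c in("side","top"):
    f=grab_frame(c);cv2.imwrite(f"pics/{c}6.png",f["img"][:,:,::-1])
    print(c,[(d["centre"],d["score"]) for d in spot_in(c,"nut1")])
E
```

```text
2.0 False [ 1.1467 -7.4404 -0.7823] [ 0.0007 -0.0015 -0.0004] 14.725
2.2 False [ 1.6616 -6.9603 -1.3212] [ 0.0006 -0.0016 -0.0006] 15.075
2.4 False [ 1.6501 -7.926  -2.271 ] [ 0.0004 -0.0016 -0.0007] 15.425
2.5 False [ 0.8806 -7.2537 -2.4944] [ 0.0002 -0.0016 -0.0007] 15.675
2.6 False [ 2.0271 -8.169  -1.6626] [ 0.0001 -0.0016 -0.0008] 15.925
2.64 False [ 0.401  -7.5926 -0.5291] [-0.0001 -0.0016 -0.0004] 16.175
side [([357.1, 337.3], 0.64), ([319.9, 284.9], 0.56)]
top []
```

View pics/side6.png

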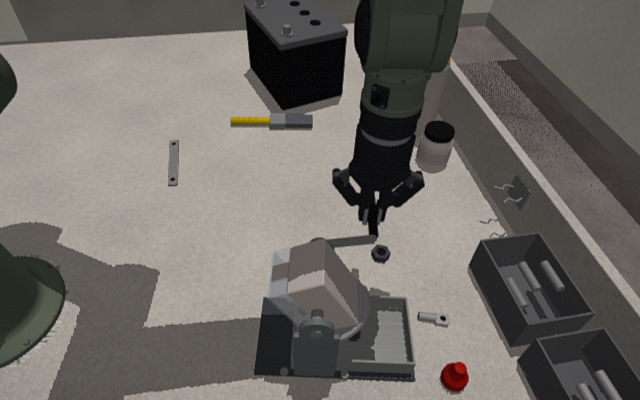

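View pics/top6.png

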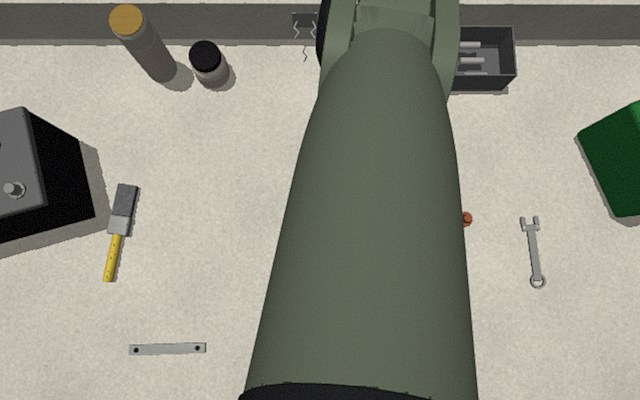

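```bash
python3 - <<'E'
import cv2
a=cv2.imread("pics/side6.png")[225:385,245:425];cv2.imwrite("pics/side6z.png",cv2.resize(a,None,fx=3.6,fy=3.6,interpolation=cv2.INTER_CUBIC))
E
```

```text
(no output)
```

View pics/side6z.png

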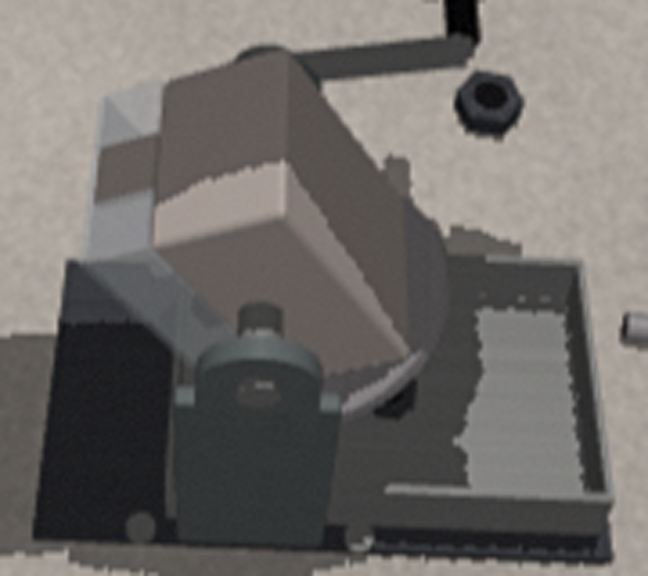

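The chamber looks empty, but the canister hides the tray. I'll swing it back so I can see the nuts.

```bash
python3 - <<'E'
from cell import *
from h import *
import cv2
np.set_printoptions(precision=4,suppress=True)
for q in np.arange(2.4,-.01,-.3):
    move_l(cr(q),.1,until_force=25)
s=get_state();print(s["contact_force"],s["position"]-cr(0),s["clock"])
f=grab_frame("side");cv2.imwrite("pics/side7.png",f["img"][:,:,::-1])
print([(d["centre"],d["score"]) for d in spot_in("side","nut1")])
let_go();move_l(cr(0,dz=.1),.2)
# retreat to the left/back so that the cameras see
movep([.40,.25,.3],rv(YAW))
for c in("side","top"):
    f=grab_frame(c);cv2.imwrite(f"pics/{c}8.png",f["img"][:,:,::-1])
    for d in spot_in(c,"nut1"): print(c,d["centre"],d["score"],R.from_euler('z',-YAW).apply(atz(f,d["centre"],.014)-[P0[0],P0[1],0]))
    print("tray",[(R.from_euler('z',-YAW).apply(atz(f,d["centre"],.009)-[P0[0],P0[1],0])) for d in tip_of(c,"tray")])
a=cv2.imread("pics/top8.png")[140:290,290:470];cv2.imwrite("pics/top8z.png",cv2.resize(a,None,fx=4,fy=4,interpolation=cv2.INTER_CUBIC))
a=cv2.imread("pics/side8.png")[175:385,245:430];cv2.imwrite("pics/side8z.png",cv2.resize(a,None,fx=2.8,fy=2.8,interpolation=cv2.INTER_CUBIC))
print(get_state()["clock"])
E
```

```text
[-2.3085  0.0142  8.7654] [ 0.0002 -0.0002  0.0001] 20.8
[([353.8, 332.4], 0.46)]
tray [array([0.0495, 0.001 , 0.009 ])]
tray [array([0.0529, 0.    , 0.009 ])]
23.5583
```

View pics/side8z.png

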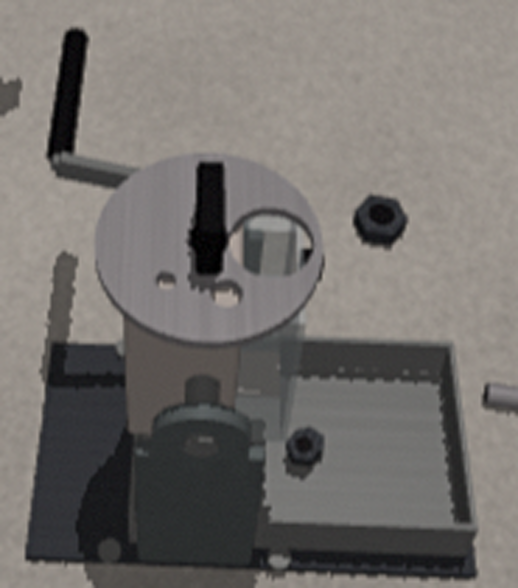

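View pics/top8z.png

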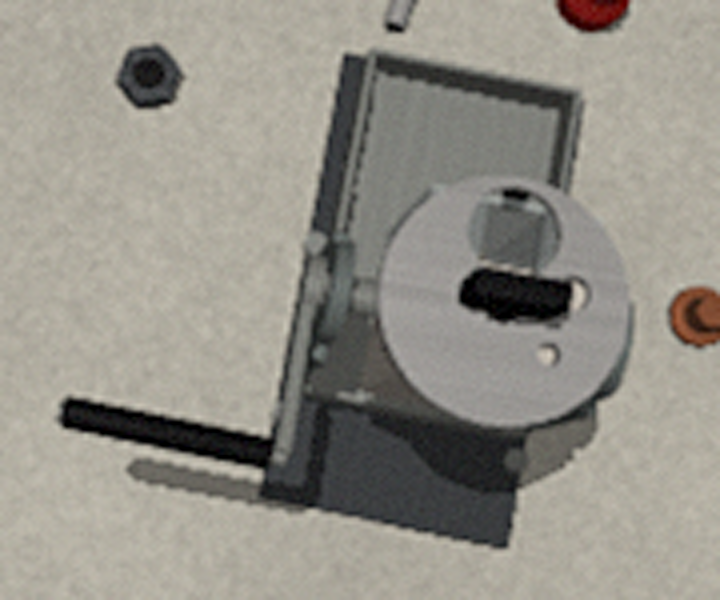

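```bash
cat > plan.py <<'E'
from cell import *
from h import *
np.set_printoptions(precision=3,suppress=True)
f=grab_frame("wrist");Tc=f["T_tool_cam"]
Rs=R.from_euler('z',YAW)
tgt=P0+Rs.apply([0.01,0,-.13])
best=[]
for az in np.radians(np.arange(-80,81,10)):
  for el in np.radians([25,32,40,48]):
    for dist in (.26,.32,.4):
      d=Rs.apply([np.cos(az)*np.cos(el),np.sin(az)*np.cos(el),np.sin(el)])
      cp=tgt+d*dist
      z=-d
      for roll in np.radians(np.arange(0,360,30)):
        up=np.array([0,0,1.]);x=np.cross(z,up);x/=np.linalg.norm(x);y=np.cross(z,x)
        M=np.c_[x,y,z]@R.from_euler('z',roll).as_matrix()
        W=np.eye(4);W[:3,:3]=M;W[:3,3]=cp
        T=W@np.linalg.inv(Tc)
        if T[2,3]<.1: continue
        try: q=ik(T[:3,3],R.from_matrix(T[:3,:3]).as_rotvec())
        except Exception: q=None
        if q is not None: best.append((abs(np.degrees(az)),np.degrees(az),np.degrees(el),dist,np.degrees(roll),T[:3,3],R.from_matrix(T[:3,:3]).as_rotvec(),T[:3,2]))
best.sort(key=lambda b:(b[2],b[0]))
for b in best[:25]: print(*[np.array(v).round(3) for v in b[1:]])
print(len(best),get_state()["clock"])
E
python3 plan.py
```

```text
40.0 25.0 0.32 210.0 [ 0.63  -0.056  0.108] [ 1.665 -1.558 -0.12 ] [-0.579 -0.493 -0.649]
-50.0 25.0 0.32 150.0 [ 0.57  -0.259  0.108] [-1.216  2.44   1.239] [-0.215  0.73  -0.649]
-50.0 25.0 0.32 180.0 [ 0.583 -0.25   0.111] [ 0.667 -2.637 -1.135] [-0.345  0.639 -0.687]
50.0 25.0 0.32 180.0 [ 0.624 -0.051  0.111] [ 2.136 -1.033 -0.445] [-0.569 -0.451 -0.687]
50.0 25.0 0.32 210.0 [ 0.615 -0.038  0.108] [ 1.793 -1.405 -0.028] [-0.485 -0.586 -0.649]
-60.0 25.0 0.32 150.0 [ 0.548 -0.266  0.108] [-0.978  2.485  1.19 ] [-0.085  0.756 -0.649]
-60.0 25.0 0.32 180.0 [ 0.562 -0.259  0.111] [ 0.443 -2.74  -1.179] [-0.229  0.689 -0.687]
60.0 25.0 0.32 150.0 [ 0.621 -0.044  0.108] [ 2.388 -0.358 -0.789] [-0.613 -0.452 -0.649]
60.0 25.0 0.32 180.0 [ 0.608 -0.034  0.111] [ 2.203 -0.837 -0.361] [-0.482 -0.543 -0.687]
60.0 25.0 0.32 210.0 [ 0.597 -0.023  0.108] [ 1.909 -1.244  0.064] [-0.376 -0.661 -0.649]
60.0 25.0 0.4 180.0 [0.656 0.02  0.145] [ 2.203 -0.837 -0.361] [-0.482 -0.543 -0.687]
60.0 25.0 0.4 210.0 [0.645 0.032 0.141] [ 1.909 -1.244  0.064] [-0.376 -0.661 -0.649]
60.0 25.0 0.4 240.0 [0.6
[... 447 characters left out ...]
0.524 -0.347  0.131] [-1.139  2.026  0.968] [ 0.155  0.825 -0.544]
-70.0 25.0 0.4 150.0 [ 0.535 -0.34   0.141] [-0.742  2.51   1.135] [ 0.048  0.759 -0.649]
-70.0 25.0 0.4 180.0 [ 0.55  -0.336  0.145] [ 0.207 -2.826 -1.216] [-0.106  0.718 -0.687]
70.0 25.0 0.32 150.0 [ 0.603 -0.028  0.108] [ 2.381 -0.147 -0.709] [-0.525 -0.551 -0.649]
70.0 25.0 0.32 180.0 [ 0.589 -0.021  0.111] [ 2.256 -0.639 -0.275] [-0.381 -0.618 -0.687]
70.0 25.0 0.32 210.0 [ 0.577 -0.011  0.108] [ 2.013 -1.075  0.155] [-0.255 -0.716 -0.649]
70.0 25.0 0.4 180.0 [0.627 0.041 0.145] [ 2.256 -0.639 -0.275] [-0.381 -0.618 -0.687]
70.0 25.0 0.4 210.0 [0.615 0.051 0.141] [ 2.013 -1.075  0.155] [-0.255 -0.716 -0.649]
646 23.6083
```

```bash
python3 - <<'E'
from cell import *
from h import *
import cv2
np.set_printoptions(precision=4,suppress=True)
r=[2.203,-.837,-.361]
p=np.array([.656,.02,.145]);up=p-.08*R.from_rotvec(r).as_matrix()[:,2]
print(ik(up,r))
movep([.5,.2,.34],rv(YAW))
movep(up,r); move_l(p,.2)
s=get_state();f=grab_frame("wrist");cv2.imwrite("pics/w9.png",f["img"][:,:,::-1])
print([(d["centre"],d["score"]) for d in spot_in("wrist","nut1")],s["contact_force"],s["clock"])
Tt=np.eye(4);Tt[:3,:3]=R.from_rotvec(s["eef_rot"]).as_matrix();Tt[:3,3]=s["position"]
f["cam_to_world"]=Tt@f["T_tool_cam"]
for d in spot_in("wrist","nut1"): print(R.from_euler('z',-YAW).apply(atz(f,d["centre"],.013)-[P0[0],P0[1],0]))
E
```

```text
NoneTraceback (most recent call last):
  File "<stdin>", line 9, in <module>
cell.MotionError: the arm cannot take that pose within its joint ranges
```

```bash
python3 - <<'E'
from cell import *
from h import *
import cv2
np.set_printoptions(precision=4,suppress=True)
r=[2.203,-.837,-.361]
p=np.array([.656,.02,.145])
print(ik(p,r),get_state()["q"],get_state()["clock"])
movep([.66,.07,.28],rv(YAW));print(get_state()["q"])
movep(p,r)
s=get_state();f=grab_frame("wrist");cv2.imwrite("pics/w9.png",f["img"][:,:,::-1])
Tt=np.eye(4);Tt[:3,:3]=R.from_rotvec(s["eef_rot"]).as_matrix();Tt[:3,3]=s["position"]
f["cam_to_world"]=Tt@f["T_tool_cam"]
print(s["clock"])
for d in spot_in("wrist","nut1"): print(d["centre"],d["score"],R.from_euler('z',-YAW).apply(atz(f,d["centre"],.013)-[P0[0],P0[1],0]))
E
```

```text
[ 0.1369  1.2662  1.0643  2.0461 -0.4917  2.6102] [ 0.2419  0.2586 -0.01    1.3028  0.0003  2.0163] 24.15
[-0.0038  0.5243  0.2378  1.2846  0.0007  1.7677]
25.8833
[352.2, 199.4] 0.48 [ 0.0498 -0.0161  0.013 ]
[360.4, 192.5] 0.45 [ 0.0666 -0.0033  0.013 ]
```

View pics/w9.png

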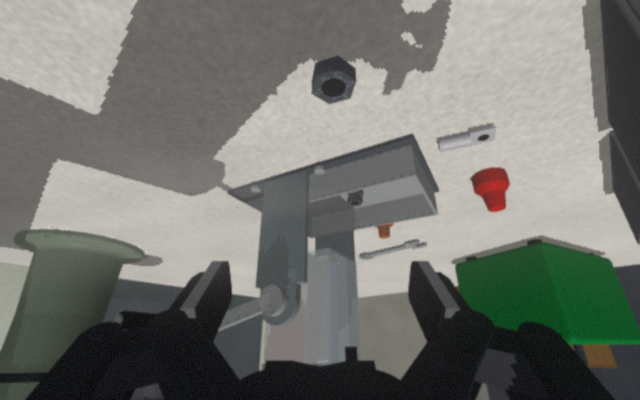

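```bash
python3 - <<'E'
import cv2
a=cv2.imread("pics/w9.png")[130:290,210:450];a=cv2.rotate(a,cv2.ROTATE_180);cv2.imwrite("pics/w9z.png",cv2.resize(a,None,fx=3.3,fy=3.3,interpolation=cv2.INTER_CUBIC))
a=cv2.imread("pics/side8.png")[290:385,320:420];cv2.imwrite("pics/s8zz.png",cv2.resize(a,None,fx=6,fy=6,interpolation=cv2.INTER_CUBIC))
E
```

```text
(no output)
```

View pics/w9z.png

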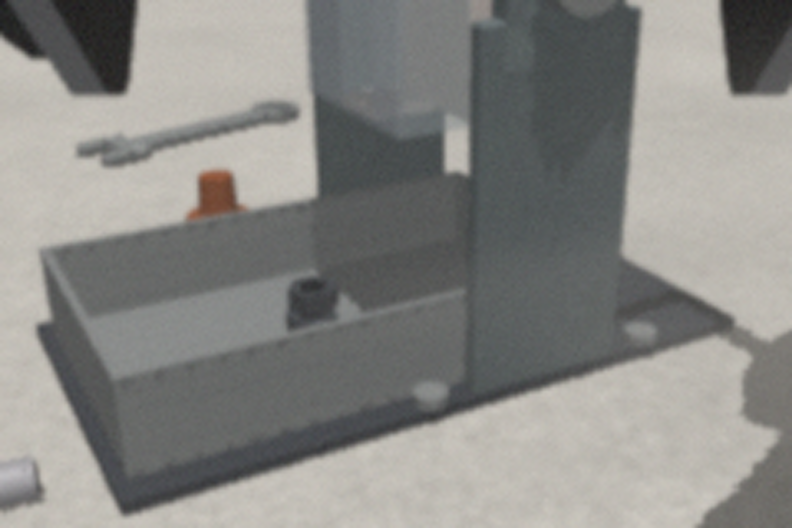

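View pics/s8zz.png

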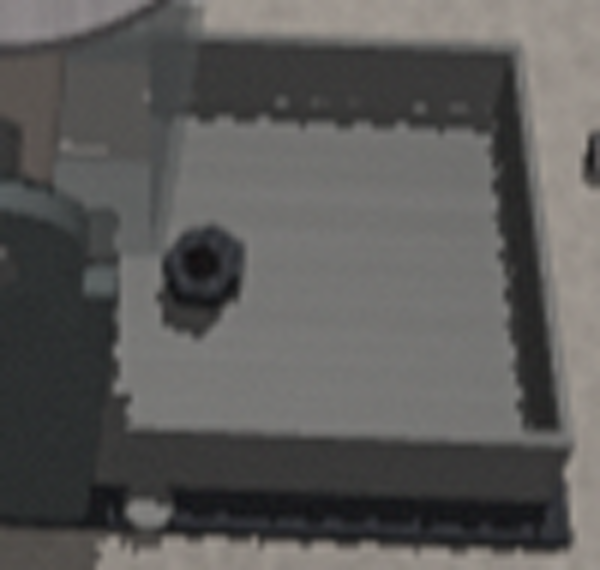

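```bash
python3 - <<'E'
from cell import *
from h import *
np.set_printoptions(precision=4,suppress=True)
fs=grab_frame("side");s=get_state();f=grab_frame("wrist")
Tt=np.eye(4);Tt[:3,:3]=R.from_rotvec(s["eef_rot"]).as_matrix();Tt[:3,3]=s["position"]
f["cam_to_world"]=Tt@f["T_tool_cam"]
X=tri([fs,f],[(353.5,333.4),(354.3,202.7)]);print(X,R.from_euler('z',-YAW).apply(X-[P0[0],P0[1],0]),proj(fs,X),proj(f,X))
X[2]=.009;print(proj(f,X));X[2]=.017;print(proj(f,X));X[2]=.025;print(proj(f,X));print(s["clock"],s["contact_force"])
E
```

```text
[ 0.565  -0.1482  0.0261] [ 0.057  -0.0054  0.0261] [354.0811 333.646 ] [353.5281 202.8076]
[352.8261 190.4247]
[353.1506 196.1488]
[353.4809 201.9755]
26.0333 [-0.6113 -0.6251  0.6353]
```

The top face of the nut triangulates to z = 0.026 m. That matches 9 mm of floor plus two 8 mm nuts, so both nuts are stacked in the tray. I'm handing in.

```bash
python3 -c "
from cell import *
sign_off()"
```

```text
the job is handed in; nothing more can be done
```

Both nuts are out of the dispenser and in the steel tray; I handed the job in at about 26 s of the 48 s allowed.

**What I did:** I turned the cap from about 1.19 rad to about 0.01 rad (estimated from the tool angle), with the canister upright. I then pinched the crank and swung the canister over to about 2.64 rad, just short of its stop. Afterwards I swung it back upright so the tray could be seen, let go, and moved the arm clear.

**Last checks:**
- **Nuts:** they lie stacked one on the other, about 57 mm in front of the pivot and 5 mm to the side, well inside the tray walls. I saw them as a single object in the side view. The wrist picture and its measured top height of 26 mm (expected 25 mm for two nuts) showed it was two.
- **Chamber:** it looks empty in the side and top views.
- **Forces:** the tool force readings stayed below about 9 N during the crank swing, and under 1.1 N with the arm clear at the end.

**Disagreements:** the nut detector reported no nuts in the last side and top pictures. In the wrist picture it found the stack only with low scores (about 0.45 to 0.5), so the count of two rests on the picture and the height measurement. I have no reading of the cap and canister joints themselves; those angles come from the tool pose and the images.

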